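Dry-lay the hexagonal centrepieces of four mosaic trivets

TASK

Pick out the four hexagonal terracotta tiles and lay each one flat in the bare centre of the trivet of its own size: the smallest hexagon in the smallest trivet, and so on up to the largest in the largest. Set each tile down gently, never dropping it, and leave the round and the square tile where they lie.

Things in the scene. Friction and masses are not known exactly. Their poses are not given: they have to be found in the camera images.
- hex_small: loose terracotta hexagonal tile, the smallest of four: 24 mm across flats, 28 mm across corners, 16 mm thick, lying flat. Origin: centre of its underside; z up; its x axis is square to one pair of flats (the other pairs are at 60 and 120 degrees)
- trivet_small: unfinished round mosaic trivet, the smallest of four: plywood disc 80 mm across and 6 mm thick, fixed to the table, with one ring of pale glued tesserae, 4 mm high (ring top 10 mm above the table), round a bare plywood centre 42 mm across. Origin: centre of the disc's underside, on the table; z up
- hex_medium: loose terracotta hexagonal tile, the second smallest of four: 38 mm across flats, 44 mm across corners, 16 mm thick, lying flat. Origin: centre of its underside; z up; its x axis is square to one pair of flats (the other pairs are at 60 and 120 degrees)
- trivet_medium: unfinished round mosaic trivet, the second smallest of four: plywood disc 96 mm across and 6 mm thick, fixed to the table, with one ring of pale glued tesserae, 4 mm high (ring top 10 mm above the table), round a bare plywood centre 58 mm across. Origin: centre of the disc's underside, on the table; z up
- hex_large: loose terracotta hexagonal tile, the second largest of four: 52 mm across flats, 60 mm across corners, 16 mm thick, lying flat. Origin: centre of its underside; z up; its x axis is square to one pair of flats (the other pairs are at 60 and 120 degrees)
- trivet_large: unfinished round mosaic trivet, the second largest of four: plywood disc 112 mm across and 6 mm thick, fixed to the table, with one ring of pale glued tesserae, 4 mm high (ring top 10 mm above the table), round a bare plywood centre 74 mm across. Origin: centre of the disc's underside, on the table; z up
- hex_extra_large: loose terracotta hexagonal tile, the largest of four: 66 mm across flats, 76 mm across corners, 16 mm thick, lying flat. Origin: centre of its underside; z up; its x axis is square to one pair of flats (the other pairs are at 60 and 120 degrees)
- trivet_extra_large: unfinished round mosaic trivet, the largest of four: plywood disc 128 mm across and 6 mm thick, fixed to the table, with one ring of pale glued tesserae, 4 mm high (ring top 10 mm above the table), round a bare plywood centre 90 mm across. Origin: centre of the disc's underside, on the table; z up
- round_tile: loose terracotta round tile, 50 mm across, 16 mm thick, lying flat among the hexagons; not wanted for this job. Origin: centre of its underside; z up
- square_tile: loose terracotta square tile, 46 by 46 mm, 16 mm thick, lying flat among the hexagons; not wanted for this job. Origin: centre of its underside; z up
Not all that is in view belongs to the job. What is shaped like the hex_extra_large but yellow is not meant.

How it is judged:
By the outcome, as a careful person would: the job done as asked, in the order asked, and still so for the second after the job is handed in, with the robot touching nothing.
It also fails if it takes over 96 s, if anything falls off the work surface, if the arm or the gripper's body presses on something with over 40 N, if the wrist force passes 120 N, or if a joint passes its speed limit or range.

ROBOT

A 6-joint arm with a two-finger parallel gripper is mounted at the origin on the work surface. World frame = base frame: x ahead of the robot, y to its left, z up, the work surface at z = 0. Lengths are in m, angles in rad, forces in N, time in s.
With the tool pointing down it reaches from about 0.35 to 0.775 m from the base axis. Payload 5.5 kg.
Tool frame: the origin (TCP) lies midway between the tips of the shut fingers; the grasp point (between the pads) lies 19 mm behind it; z points along the fingers, y is the line along which they close (so a half turn about z gives the same grasp; the last joint's range is limited). The gripper opens to 85 mm and grips with 20 to 120 N. Pads are 22 mm wide; open, the fingers measure 114 mm over their backs; the gripper's body (76 mm by 85 mm) begins 54 mm behind the grasp point. The pads swing forward as they close: fully open they stand 13 mm farther back than shut.
Start: joints at [0.971, 0.313, 0.046, 1.304, 0, 1.431], TCP at [0.255, 0.515, 0.231] pointing down, gripper open.
Joint ranges: [-2.76, 2.76], [-0.86, 1.69], [-1.03, 1.26], [-2.2, 2.34], [-1.47, 1.5], [-3.14, 3.14]. Speed limits (rad/s): [2.57, 2.57, 3.14, 3.14, 3.14, 3.14].

INTERFACE

Orientations are given as a unit quaternion [w, x, y, z].
In Python, from workcell import telemetry, imaging, env gives the robot as it stands. The module is installed in compiled form; this text tells all that it offers.
- The arm moves only by the tool step_arm, never from a script. Its argument "moves" is a list of rows, each a list of 3 entries, a list of its own where there are three numbers: the shift along the tool's x, y, z in mm, then the turn, a rotation vector about the tool's x, y, z in rad, then the finger opening in mm, from 0 to 85.4. A call has 1 to 8 rows; each row is the pose to reach, as a shift and turn from the pose commanded when the call began, along the tool's axes at that moment; what a row does not reach only later rows make up. A row lasts 1/12 s, in which the tool goes at most 41.7 mm and 7.16 degrees, less where a joint would pass 70% of its speed; a pose out of reach is approached as far as the arm can. A call with a gripper value outside its range is refused whole. The fingers move at their own pace and stop on an object; "grip_force" is the grip in N (left out, the last holds). Time passes only in rows, so rows that repeat a pose let the fingers close. It gives the time, the measured TCP pose, the force, the opening and the grip force at its end, in the units of the state.
- telemetry.get_state(): the state, without advancing time (a new reading comes with each control period).
- imaging.read_camera(name): name is "side" or "top"; returns the picture (384x512x3 uint8, red, green, blue); there is no depth.
- imaging.camera_params(name): a dict with "camera_matrix" (3x3 intrinsics, pixels), "D" ([k1, k2, p1, p2, k3] as OpenCV has them; the pictures are not rectified), "pose" (4x4, takes a point from camera to world coordinates). Camera axes: x right, y up, looking along -z (the intrinsics and any distortion apply to the point x, -y, -z); pixel columns grow to the right and rows downward; lengths in m; the calibration is good to about 2 mm. A picture is of the moment at which its call begins. camera_params takes no time and is no camera call.
- env.hand_in(): hands the job in; it is judged then, once.
The state is a dict: "clock": time; "joint_pos": joint angles; "qvel": joint speeds; "tau": joint torques, N m; "tcp_pos": TCP position; "orientation": TCP orientation; "wrist_force": force on the tool from outside, world axes, zero at the start; "ft_torque": the same for the moment, N m; "finger_gap": finger opening in m; "grip_force": force on a finger pad.
Only numpy, scipy, OpenCV 4.12 (cv2) and the standard library are available. Lean on these libraries where they do the work, as an engineer would, in place of code of your own. Each camera call takes 0.05 s, during which the arm holds its last target. There are 200 camera calls.

## Working session

There is one attempt and no reset: what is moved stays moved. The work goes in short steps, Python scripts to look and compute and a tool call to move; the robot and the scene stay as the last step left them, time stands still between calls to the robot, and variables do not carry over. Pictures are saved under pics/ and viewed, at most 14 in all, crops included, and the job is handed in when it is done.

Besides the shell and the picture viewer there is one more tool, called after "Request:" as name(argument=value, ...), one argument or row to a line, values as JSON. step_arm: Moves the arm, as the interface text tells. Its arguments: {"type":"object","properties":{"moves":{"type":"array"},"grip_force":{"type":"number"}},"required":["moves"]}

```bash
mkdir -p pics; python3 - <<'E'
from workcell import telemetry, imaging
import cv2,numpy as np
for n in("top","side"):
    im=imaging.read_camera(n); np.save(n+".npy",im); cv2.imwrite(f"pics/{n}0.png",cv2.resize(im[...,::-1],(800,600),interpolation=cv2.INTER_CUBIC))
    p=imaging.camera_params(n); print(n,np.round(p["camera_matrix"],1).tolist(),p["D"],np.round(p["pose"],3).tolist())
s=telemetry.get_state();print(s)
E
```

```text
top [[347.5, 0.0, 254.6], [0.0, 347.5, 192.8], [0.0, 0.0, 1.0]] [-0.09336473  0.          0.          0.          0.        ] [[0.005, 0.998, -0.06, 0.478], [-1.0, 0.003, -0.022, -0.023], [-0.021, 0.06, 0.998, 0.899], [0.0, 0.0, 0.0, 1.0]]
side [[489.3, 0.0, 260.7], [0.0, 489.3, 194.2], [0.0, 0.0, 1.0]] [0.07300831 0.         0.         0.         0.        ] [[0.818, 0.432, -0.381, 0.038], [-0.576, 0.606, -0.549, -0.717], [-0.006, 0.668, 0.744, 0.991], [0.0, 0.0, 0.0, 1.0]]
{'clock': 0.1, 'joint_pos': array([ 9.71401386e-01,  3.13912442e-01,  4.51188384e-02,  1.30365842e+00,
       -1.47635024e-05,  1.43116626e+00]), 'qvel': array([ 0.00030336, -0.00137209,  0.00250808,  0.00072607, -0.00067743,
        0.00114063]), 'tau': array([ 2.70376098e-03, -4.81725633e+01,  2.99243295e+01,  1.27197939e-02,
       -1.14643494e-04, -1.45754427e-05]), 'tcp_pos': array([0.25491039, 0.51488585, 0.23051613]), 'orientation': array([-2.92102706e-04,  2.27862969e-01,  9.73692858e-01, -7.74636905e-04]), 'wrist_force': array([-0.41864414,  0.825964  ,  0.40108569]), 'ft_torque': array([ 0.0230593 ,  0.01296896, -0.00593547]), 'grip_force': 0.0, 'finger_gap': 0.0856774956004207}
```

View pics/top0.png

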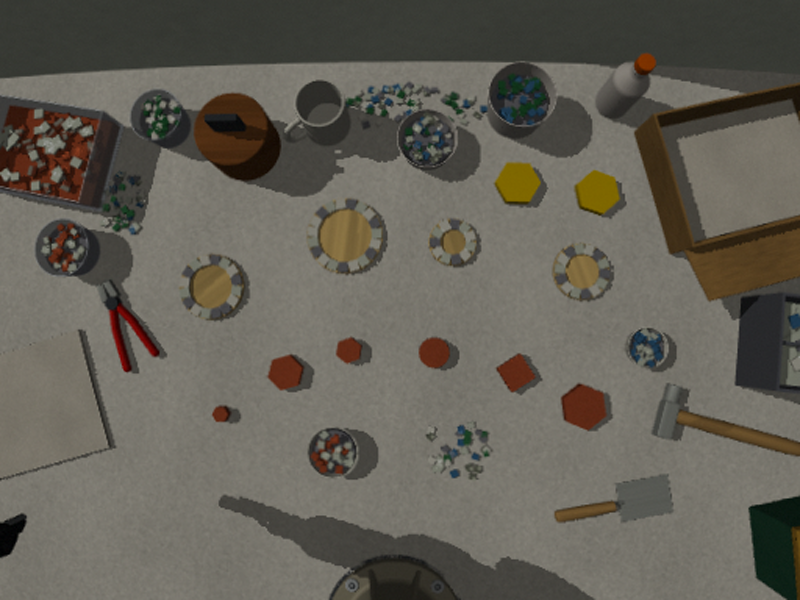

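View pics/side0.png

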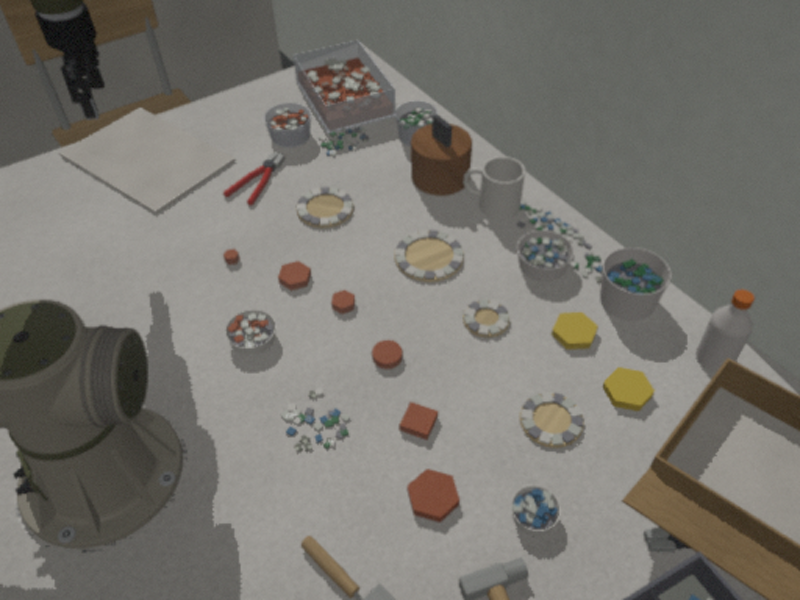

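Top view (800x600 px) has four terracotta hexagons: (222,414) small, (349,350) medium, (286,372) large and (584,407) extra large. The circle at (434,352) and the square at (517,372) stay where they are. The yellow hexagons at (518,184) and (598,192) are decoys.
The trivets are at (453,242) small, (582,271) medium, (212,287) large and (346,236) extra large. Next I'll measure them all and confirm in one crop.

```bash
cat > h.py <<'E'
import cv2,numpy as np
from workcell import imaging,telemetry
def world(n,px,z):
    p=imaging.camera_params(n);T=np.array(p["pose"])
    u=cv2.undistortPoints(np.float64(px).reshape(-1,1,2),np.array(p["camera_matrix"]),np.array(p["D"])).reshape(-1,2)
    d=np.c_[u[:,0],-u[:,1],-np.ones(len(u))]@T[:3,:3].T
    return (T[:3,3]+d*((z-T[2,3])/d[:,2])[:,None])[:,:2]
def blobs(im,kind,mina):
    k=4; big=cv2.resize(cv2.GaussianBlur(im,(3,3),.6),None,fx=k,fy=k,interpolation=cv2.INTER_CUBIC)
    H,S,V=cv2.split(cv2.cvtColor(big,cv2.COLOR_RGB2HSV))
    m=((H<9)|(H>174))&(S>120)&(V>45) if kind=="red" else (H>9)&(H<26)&(S>75)&(V>90)
    cs=cv2.findContours(m.astype(np.uint8),cv2.RETR_EXTERNAL,cv2.CHAIN_APPROX_NONE)[0]
    return [(c.reshape(-1,2)+.5)/k-.5 for c in cs if cv2.contourArea(c)>mina*k*k]
def measure(n,c,z):
    w=world(n,c,z);hull=cv2.convexHull(np.float32(w)*1000).reshape(-1,2)
    M=cv2.moments(hull); cen=np.array([M["m10"],M["m01"]])/M["m00"]
    def wid(a): q=hull@[np.cos(a),np.sin(a)]; return np.ptp(q)
    A=np.radians(np.arange(-30,30,1)); f=[np.mean([wid(a+i*np.pi/3) for i in range(3)]) for a in A]
    i=int(np.argmin(f)); a=A[i]; D=2*np.sqrt(M["m00"]/np.pi)
    return cen,np.degrees(a),f[i],max(f),D
E
python3 - <<'E'
from h import *
for n in("top","side"):
    im=np.load(n+".npy")
    for kind,z,a in(("red",.008,25),("wood",.008,100)):
        for c in blobs(im,kind,a):
            x,an,w0,w1,D=measure(n,c,z)
            if D<100 and 250<x[0]<800 and abs(x[1])<450: print(n,kind,"px",(c.mean(0)*1.5625).round(),"xy",x.round(1),"ang %.0f w %.1f %.1f D %.1f"%(an,w0,w1,D))
t=np.load("top.npy")
cv2.imwrite("pics/crop1.png",cv2.resize(t[205:285,130:400,::-1],(800,237),interpolation=cv2.INTER_CUBIC))
E
```

```text
top red px [319. 460.] xy [270.5 123.6] ang 3 w 30.9 32.3 D 28.3
top red px [332. 443.] xy [299.8 102.8] ang -23 w 24.0 25.1 D 22.5
top red px [220. 413.] xy [344.4 289.7] ang -2 w 25.1 26.5 D 25.4
top red px [585. 406.] xy [ 360.5 -309. ] ang -22 w 68.0 75.4 D 70.7
top red px [285. 372.] xy [414.8 181. ] ang 15 w 52.6 57.8 D 54.4
top red px [516. 372.] xy [ 416.  -197.1] ang 2 w 55.1 56.5 D 52.4
top red px [434. 352.] xy [449.  -63.2] ang -20 w 47.6 48.5 D 47.7
top red px [348. 350.] xy [451.7  76.6] ang 20 w 37.8 41.1 D 39.0
top wood px [211. 287.] xy [555.9 309.2] ang -29 w 69.7 70.9 D 69.8
top wood px [581. 270.] xy [ 583.5 -308.6] ang -12 w 57.0 57.5 D 57.0
top wood px [453. 241.] xy [631.1 -95.2] ang -15 w 40.1 40.6 D 39.7
top wood px [345. 235.] xy [642.4  84.7] ang -23 w 87.7 88.6 D 87.9
top wood px [595. 192.] xy [ 718.7 -337.5] ang -19 w 71.8 79.5 D 74.1
top wood px [516. 182.] xy [ 733.8 -202.3] ang 0 w 70.4 78.5 D 73.0
side red px [433. 494.] xy [ 363.1 -307.3] ang -22 w 65.7 72.8 D 68.3
side red px [417. 420.] xy [ 418.9 -195. ] ang 3 w 52.3 53.6 D 49.2
side red px [387. 353.] xy [451.8 -60.3] ang 5 w 43.7 45.0 D 43.7
side red px [343. 300.] xy [455.3  81.3] ang 25 w 31.8 34.0 D 32.5
side red px [294. 274.] xy [418.  185.7] ang 13 w 47.1 50.5 D 48.2
side wood px [551. 417.] xy [ 586.2 -307.4] ang -15 w 49.7 50.5 D 49.6
side wood px [628. 389.] xy [ 719.4 -335.9] ang -19 w 74.3 81.3 D 76.9
side wood px [574. 330.] xy [ 734.2 -201.1] ang -2 w 74.8 82.2 D 77.1
```

View pics/crop1.png

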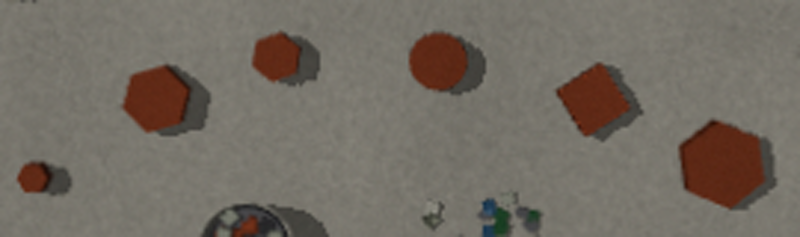

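The crop shows four clear hexagons: small (33,177), large (157,98), medium (277,57) and extra large (723,165). It also shows the circle (439,61) and the square (595,100). I'll start with the small one.

```bash
cat > g.py <<'E'
import sys,numpy as np
from scipy.spatial.transform import Rotation as R
from workcell import telemetry
# usage: g.py x y z(mm) [yaw_deg of closing axis]
def go(x,y,z,yaw=None):
    s=telemetry.get_state();w,a,b,c=s["orientation"];Q=R.from_quat([a,b,c,w])
    d=Q.inv().apply(np.array([x,y,z])-s["tcp_pos"]*1000)
    Y=Q.as_matrix()[:,1];cur=np.degrees(np.arctan2(Y[1],Y[0]))
    yaw=cur if yaw is None else yaw
    e=(yaw-cur+90)%180-90;cur+=e; yr=np.radians(cur); y3=np.array([np.cos(yr),np.sin(yr),0]);z3=np.array([0,0,-1.])
    T=R.from_matrix(np.c_[np.cross(y3,z3),y3,z3])
    print("go",x,y,z,"shift",d.round(1),"turn",(Q.inv()*T).as_rotvec().round(3),"tcp",(s["tcp_pos"]*1000).round(1),"q6 %.2f"%s["joint_pos"][5],"t %.1f"%s["clock"],"F",s["wrist_force"].round(1))
if __name__=="__main__": go(*map(float,sys.argv[1:]))
E
python3 g.py 346 291 80 58; python3 - <<'E'
import numpy as np,cv2
t=np.load("top.npy")
cv2.imwrite("pics/crop2.png",cv2.resize(t[252:276,128:160,::-1],(640,480),interpolation=cv2.INTER_NEAREST))
E
```

```text
go 346.0 291.0 80.0 shift [-181.  -160.   150.7] turn [-0.002 -0.     0.099] tcp [254.9 514.9 230.5] q6 1.43 t 0.1 F [-0.4  0.8  0.4]
```

View pics/crop2.png

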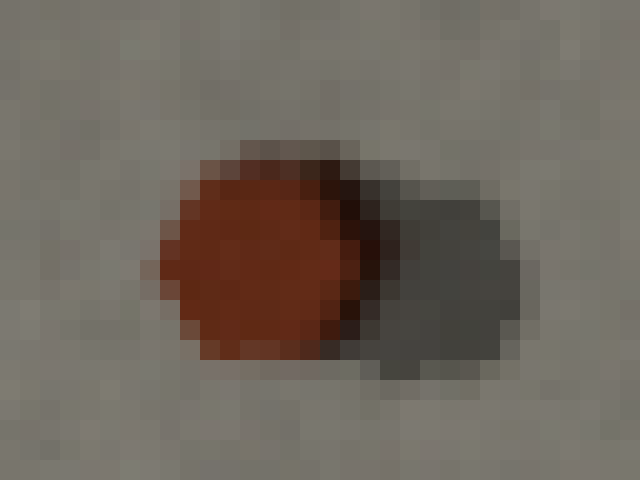

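Flats are at the top and bottom of this crop and corners at left and right, so the hexagon angle is about 0°. The dark wall was left out of the mask, so I'll use the top-face plane instead. That puts the small tile at about (346,287).

```bash
python3 g.py 346 287 70 60
```

```text
go 346.0 287.0 70.0 shift [-182.8 -163.5  160.7] turn [-0.002 -0.     0.064] tcp [254.9 514.9 230.5] q6 1.43 t 0.1 F [-0.4  0.8  0.4]
```

Request:
step_arm(
  moves=[
    [[-23,-20,20],[0,0,0.01],85],
    [[-46,-41,40],[0,0,0.02],85],
    [[-69,-61,60],[0,0,0.03],85],
    [[-91,-82,80],[0,0,0.04],85],
    [[-120,-107,105],[0,0,0.05],85],
    [[-150,-134,130],[0,0,0.06],85],
    [[-172,-153,150],[0,0,0.064],85],
    [[-182.8,-163.5,160],[0,0,0.064],85],
  ],
  grip_force=40,
)

```text
clock: 0.77
tcp_pos: [0.3455, 0.284, 0.0687]
orientation: [-0.001, 0.26, 0.966, -0.002]
wrist_force: [-0.7, -0.7, -0.6]
finger_gap: 0.0851
grip_force: 0.0
```

```bash
python3 - <<'E'
from h import *
for n in("top","side"):
    im=imaging.read_camera(n); np.save(n+".npy",im)
t,s=np.load("top.npy"),np.load("side.npy")
a=cv2.resize(t[215:305,90:210,::-1],(400,300),interpolation=cv2.INTER_CUBIC);b=cv2.resize(s[100:220,60:220,::-1],(400,300),interpolation=cv2.INTER_CUBIC)
cv2.imwrite("pics/a1.png",np.hstack([a,b]))
E
python3 g.py 346 287 6.5 60
```

```text
go 346.0 287.0 6.5 shift [ 0.3  3.3 62.3] turn [-0.005 -0.003 -0.005] tcp [344.9 284.2  68.9] q6 1.04 t 0.9 F [-0.1  0.2 -0.1]
```

View pics/a1.png

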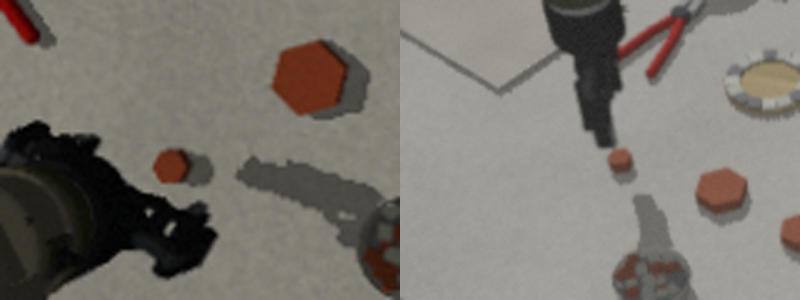

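The top crop shows the gripper over the small tile, which is at (170,165), with the offset that parallax should give. The side crop shows the fingers just behind it at (620,160). Descending in two parts.

Request:
step_arm(
  moves=[
    [[0,3,15],[0,0,-0.005],85],
    [[0,3,30],[0,0,-0.005],85],
    [[0,3,42],[0,0,-0.005],85],
    [[0,3,42],[0,0,-0.005],85],
    [[0,3,42],[0,0,-0.005],85],
  ],
)

```text
clock: 1.28
tcp_pos: [0.3475, 0.2909, 0.0294]
orientation: [-0.0, 0.256, 0.967, -0.0]
wrist_force: [0.2, -0.3, -0.7]
finger_gap: 0.0848
grip_force: 0.0
```

```bash
python3 g.py 346 287 6.5 60
```

```text
go 346.0 287.0 6.5 shift [-0.6 -4.1 22.9] turn [-0.    -0.001  0.006] tcp [347.5 290.9  29.4] q6 1.04 t 1.3 F [ 0.2 -0.3 -0.7]
```

Request:
step_arm(
  moves=[
    [[-0.6,-4,8],[0,0,0.005],85],
    [[-0.6,-4,16],[0,0,0.005],85],
    [[-0.6,-4,22.5],[0,0,0.005],85],
    [[-0.6,-4,22.5],[0,0,0.005],85],
    [[-0.6,-4,22.5],[0,0,0.005],85],
    [[-0.6,-4,22.5],[0,0,0.005],10],
    [[-0.6,-4,22.5],[0,0,0.005],10],
    [[-0.6,-4,22.5],[0,0,0.005],10],
  ],
)

```text
clock: 1.95
tcp_pos: [0.3468, 0.2867, 0.0071]
orientation: [0.0, 0.259, 0.966, 0.0]
wrist_force: [-0.5, 0.2, 0.6]
finger_gap: 0.0509
grip_force: 0.0
```

Request:
step_arm(
  moves=[
    [[0,0,0],[0,0,0],10],
    [[0,0,0],[0,0,0],10],
    [[0,0,0],[0,0,0],10],
    [[0,0,0],[0,0,0],10],
  ],
)

```text
clock: 2.28
tcp_pos: [0.3468, 0.2867, 0.0072]
orientation: [0.0, 0.259, 0.966, 0.0]
wrist_force: [-1.1, -0.1, 4.1]
finger_gap: 0.0227
grip_force: 39.5
```

Request:
step_arm(
  moves=[
    [[0,0,-15],[0,0,0],10],
    [[0,0,-35],[0,0,0],10],
    [[0,0,-55],[0,0,0],10],
    [[0,0,-65],[0,0,0],10],
    [[0,0,-65],[0,0,0],10],
    [[0,0,-65],[0,0,0],10],
  ],
)

```text
clock: 2.78
tcp_pos: [0.3469, 0.2867, 0.072]
orientation: [0.001, 0.259, 0.966, 0.001]
wrist_force: [0.1, -0.6, 0.1]
finger_gap: 0.0228
grip_force: 39.3
```

```bash
python3 g.py 631 -95 72 60
```

```text
go 631.0 -95.0 72.0 shift [-4.370e+02 -1.885e+02  1.000e-01] turn [ 0.001  0.001 -0.   ] tcp [346.9 286.7  72. ] q6 1.04 t 2.8 F [ 0.1 -0.6  0.1]
```

Request:
step_arm(
  moves=[
    [[-10,-4,0],[0,0,0],10],
    [[-30,-13,0],[0,0,0],10],
    [[-57,-25,0],[0,0,0],10],
    [[-86,-37,0],[0,0,0],10],
    [[-115,-50,0],[0,0,0],10],
    [[-145,-62,0],[0,0,0],10],
    [[-175,-75,0],[0,0,0],10],
    [[-205,-88,0],[0,0,0],10],
  ],
)

```text
clock: 3.45
tcp_pos: [0.48, 0.1055, 0.0704]
orientation: [-0.001, 0.259, 0.966, -0.0]
wrist_force: [0.3, -0.0, -0.2]
finger_gap: 0.0225
grip_force: 39.3
```

Request:
step_arm(
  moves=[
    [[-30,-13,0],[0,0,0],10],
    [[-60,-26,0],[0,0,0],10],
    [[-90,-39,0],[0,0,0],10],
    [[-120,-52,0],[0,0,0],10],
    [[-150,-65,0],[0,0,0],10],
    [[-180,-78,0],[0,0,0],10],
    [[-205,-89,0],[0,0,0],10],
    [[-222,-96,0],[0,0,0],10],
  ],
)

```text
clock: 4.12
tcp_pos: [0.6248, -0.0899, 0.0698]
orientation: [-0.001, 0.26, 0.966, -0.0]
wrist_force: [0.2, 0.7, 0.2]
finger_gap: 0.0225
grip_force: 39.3
```

Request:
step_arm(
  moves=[
    [[-5,-2,0],[0,0,0],10],
    [[-10,-4.5,0],[0,0,0],10],
    [[-10,-4.5,0],[0,0,0],10],
    [[-10,-4.5,0],[0,0,0],10],
    [[-10,-4.5,0],[0,0,0],10],
  ],
)

```text
clock: 4.53
tcp_pos: [0.6297, -0.0943, 0.0714]
orientation: [-0.001, 0.258, 0.966, 0.0]
wrist_force: [-0.6, -0.9, 0.6]
finger_gap: 0.0228
grip_force: 39.3
```

```bash
python3 - <<'E'
from h import *
for n in("top","side"):
    im=imaging.read_camera(n); np.save(n+".npy",im)
t,s=np.load("top.npy"),np.load("side.npy")
a=cv2.resize(t[110:200,235:355,::-1],(400,300),interpolation=cv2.INTER_CUBIC);b=cv2.resize(s[150:240,250:370,::-1],(400,300),interpolation=cv2.INTER_CUBIC)
cv2.imwrite("pics/a2.png",np.hstack([a,b]))
E
python3 g.py 631 -95 13.5 60
```

```text
go 631.0 -95.0 13.5 shift [-1.2 -0.2 58.4] turn [ 0.    -0.     0.001] tcp [630.1 -94.3  71.9] q6 0.25 t 4.6 F [-0.4 -0.1  0.1]
```

View pics/a2.png

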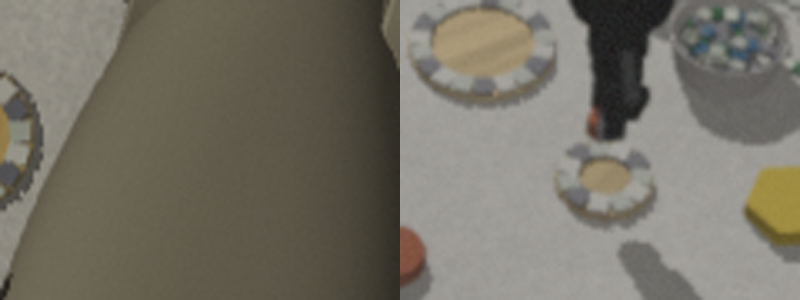

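The side crop shows the tile in the fingers at (597,122), above the small trivet's centre at (605,177). Lowering.

Request:
step_arm(
  moves=[
    [[-1,0,15],[0,0,0],10],
    [[-1,0,30],[0,0,0],10],
    [[-1,0,45],[0,0,0],10],
    [[-1,0,54],[0,0,0],10],
    [[-1,0,55],[0,0,0],10],
    [[-1,0,56],[0,0,0],10],
    [[-1,0,56],[0,0,0],10],
  ],
)

```text
clock: 5.22
tcp_pos: [0.6319, -0.0957, 0.0164]
orientation: [0.0, 0.259, 0.966, 0.0]
wrist_force: [-0.4, -0.7, 0.5]
finger_gap: 0.0225
grip_force: 39.3
```

```bash
python3 g.py 631 -95 13.2 60
```

```text
go 631.0 -95.0 13.2 shift [1.1 0.1 3.2] turn [0.    0.001 0.   ] tcp [631.9 -95.7  16.4] q6 0.25 t 5.2 F [-0.4 -0.7  0.5]
```

Request:
step_arm(
  moves=[
    [[0.8,0,1],[0,0,0],10],
    [[0.8,0,2],[0,0,0],10],
    [[0.8,0,2.6],[0,0,0],10],
    [[0.8,0,3.2],[0,0,0],10],
    [[0.8,0,3.2],[0,0,0],10],
  ],
)

```text
clock: 5.63
tcp_pos: [0.6311, -0.0955, 0.0133]
orientation: [0.0, 0.259, 0.966, 0.0]
wrist_force: [-1.0, -0.2, 3.1]
finger_gap: 0.0227
grip_force: 39.7
```

Request:
step_arm(
  moves=[
    [[0,0,0],[0,0,0],26],
    [[0,0,0],[0,0,0],30],
    [[0,0,0],[0,0,0],40],
    [[0,0,0],[0,0,0],55],
    [[0,0,0],[0,0,0],55],
    [[0,0,0],[0,0,0],55],
    [[0,0,-10],[0,0,0],60],
    [[0,0,-30],[0,0,0],70],
  ],
)

```text
clock: 6.3
tcp_pos: [0.6286, -0.0948, 0.0407]
orientation: [-0.003, 0.259, 0.966, 0.0]
wrist_force: [0.0, 0.4, 0.0]
finger_gap: 0.0694
grip_force: 0.0
```

```bash
python3 g.py 452 75 80 80
```

```text
go 452.0 75.0 80.0 shift [238.1  58.6 -38.2] turn [-0.    -0.005 -0.349] tcp [628.6 -94.8  40.7] q6 0.25 t 6.3 F [0.  0.4 0. ]
```

Request:
step_arm(
  moves=[
    [[15,4,-35],[0,0,-0.05],85],
    [[45,11,-38],[0,0,-0.1],85],
    [[80,20,-38],[0,0,-0.16],85],
    [[115,28,-38],[0,0,-0.22],85],
    [[150,37,-38],[0,0,-0.28],85],
    [[185,46,-38],[0,0,-0.34],85],
    [[215,53,-38],[0,0,-0.36],85],
    [[238,58.5,-38],[0,0,-0.36],85],
  ],
)

```text
clock: 6.97
tcp_pos: [0.4517, 0.0758, 0.0813]
orientation: [-0.0, 0.081, 0.997, 0.0]
wrist_force: [-0.3, -0.9, 0.5]
finger_gap: 0.0848
grip_force: 0.0
```

Request:
step_arm(
  moves=[
    [[0,0,0],[0,0,0],85],
    [[0,0,0],[0,0,0],85],
    [[0,0,0],[0,0,0],85],
  ],
)

```text
clock: 7.22
tcp_pos: [0.4553, 0.0741, 0.0815]
orientation: [0.001, 0.082, 0.997, -0.0]
wrist_force: [1.3, -0.9, -0.6]
finger_gap: 0.0851
grip_force: 0.0
```

```bash
python3 g.py 452 75 5.5 81; python3 - <<'E'
from h import *
t=imaging.read_camera("top");s=imaging.read_camera("side")
for n,im in(("top",t),("side",s)):
  for kind,z in (("red",.022),("wood",.008)):
    for c in blobs(im,kind,25):
        x,an,w0,w1,D=measure(n,c,z)
        if D<100 and 560<x[0]<700 and -160<x[1]<-20: print(n,kind,x.round(1),"ang %.0f w %.1f %.1f D %.1f"%(an,w0,w1,D))
a=cv2.resize(t[125:185,250:330,::-1],(400,300),interpolation=cv2.INTER_CUBIC);b=cv2.resize(s[150:240,210:330,::-1],(400,300),interpolation=cv2.INTER_CUBIC)
cv2.imwrite("pics/a3.png",np.hstack([a,b]))
E
```

```text
go 452.0 75.0 5.5 shift [ 3.6  0.3 76. ] turn [ 0.     0.003 -0.007] tcp [455.3  74.1  81.5] q6 0.15 t 7.2 F [ 1.3 -0.9 -0.6]
top red [625.4 -94.2] ang 0 w 20.4 21.3 D 20.5
top wood [632.7 -93.2] ang -4 w 39.3 40.0 D 38.7
```

View pics/a3.png

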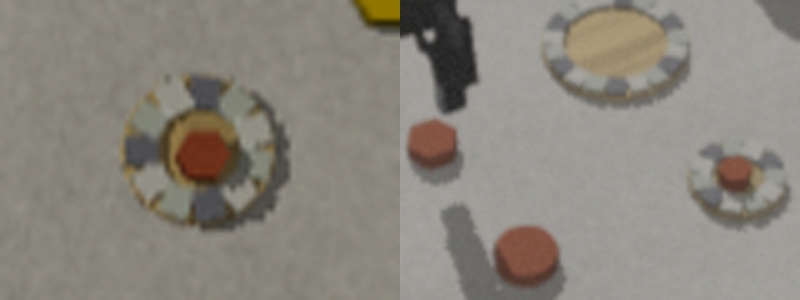

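The top crop shows the small tile flat inside the bare centre at (204,154), with the trivet centre at (199,150). It sits about 5 mm too near the robot, so I'll centre it later with a second grip along x. The medium tile is next.

Request:
step_arm(
  moves=[
    [[4.6,1.7,15],[0,0,-0.007],85],
    [[4.6,1.7,30],[0,0,-0.007],85],
    [[4.6,1.7,45],[0,0,-0.007],85],
    [[4.6,1.7,52],[0,0,-0.007],85],
    [[4.6,1.7,52],[0,0,-0.007],85],
    [[4.6,1.7,52],[0,0,-0.007],85],
    [[4.6,1.7,52],[0,0,-0.007],85],
  ],
)

```text
clock: 7.9
tcp_pos: [0.4506, 0.0764, 0.0292]
orientation: [0.0, 0.079, 0.997, 0.0]
wrist_force: [-0.2, 1.3, 0.3]
finger_gap: 0.0851
grip_force: 0.0
```

```bash
python3 g.py 451 76.5 5.5 81
```

```text
go 451.0 76.5 5.5 shift [-0.3  0.1 23.7] turn [ 0.     0.001 -0.   ] tcp [450.6  76.4  29.2] q6 0.15 t 7.9 F [-0.2  1.3  0.3]
```

Request:
step_arm(
  moves=[
    [[0,0,10],[0,0,0],85],
    [[0,0,20],[0,0,0],85],
    [[0,0,23.7],[0,0,0],85],
    [[0,0,23.7],[0,0,0],60],
    [[0,0,23.7],[0,0,0],45],
    [[0,0,23.7],[0,0,0],25],
    [[0,0,23.7],[0,0,0],25],
    [[0,0,23.7],[0,0,0],25],
  ],
)

```text
clock: 8.57
tcp_pos: [0.4504, 0.0768, 0.0058]
orientation: [0.001, 0.078, 0.997, 0.0]
wrist_force: [-1.2, -0.1, 4.5]
finger_gap: 0.0369
grip_force: 40.3
```

Request:
step_arm(
  moves=[
    [[0,0,0],[0,0,0],25],
    [[0,0,0],[0,0,0],25],
    [[0,0,0],[0,0,0],25],
    [[0,0,-10],[0,0,0],25],
    [[0,0,-30],[0,0,0],25],
    [[0,0,-50],[0,0,0],25],
    [[0,0,-65],[0,0,0],25],
    [[0,0,-70],[0,0,0],25],
  ],
)

```text
clock: 9.23
tcp_pos: [0.4513, 0.0768, 0.0772]
orientation: [0.002, 0.078, 0.997, 0.0]
wrist_force: [0.9, 0.1, 0.1]
finger_gap: 0.0369
grip_force: 40.2
```

```bash
python3 g.py 584.5 -308 75 81
```

```text
go 584.5 -308.0 75.0 shift [-191.6 -359.3    2.8] turn [0.001 0.004 0.   ] tcp [451.3  76.8  77.2] q6 0.15 t 9.2 F [0.9 0.1 0.1]
```

Request:
step_arm(
  moves=[
    [[-6,-11,0],[0,0,0],25],
    [[-18,-34,0],[0,0,0],25],
    [[-32,-60,0],[0,0,0],25],
    [[-47,-88,0],[0,0,0],25],
    [[-62,-116,0],[0,0,0],25],
    [[-77,-144,0],[0,0,0],25],
    [[-92,-172,0],[0,0,0],25],
    [[-107,-200,0],[0,0,0],25],
  ],
)

```text
clock: 9.9
tcp_pos: [0.5241, -0.1389, 0.0742]
orientation: [-0.0, 0.078, 0.997, 0.0]
wrist_force: [0.7, 0.7, -1.1]
finger_gap: 0.0368
grip_force: 40.3
```

Request:
step_arm(
  moves=[
    [[-15,-28,0],[0,0,0],25],
    [[-30,-56,0],[0,0,0],25],
    [[-45,-84,0],[0,0,0],25],
    [[-60,-112,0],[0,0,0],25],
    [[-72,-136,0],[0,0,0],25],
    [[-80,-151,0],[0,0,0],25],
    [[-84,-158,0],[0,0,0],25],
    [[-84,-158,0],[0,0,0],25],
  ],
)

```text
clock: 10.57
tcp_pos: [0.5825, -0.3083, 0.0738]
orientation: [-0.0, 0.079, 0.997, 0.0]
wrist_force: [0.6, -0.3, -0.2]
finger_gap: 0.037
grip_force: 40.3
```

Request:
step_arm(
  moves=[
    [[0,0,10],[0,0,0],25],
    [[0,0,20],[0,0,0],25],
    [[0,0,30],[0,0,0],25],
    [[0,0,38],[0,0,0],25],
    [[0,0,38],[0,0,0],25],
    [[0,0,38],[0,0,0],25],
  ],
)

```text
clock: 11.07
tcp_pos: [0.5817, -0.3056, 0.0358]
orientation: [-0.001, 0.078, 0.997, 0.001]
wrist_force: [-0.3, 0.8, 0.4]
finger_gap: 0.0367
grip_force: 40.2
```

```bash
python3 g.py 584.5 -308 11.8 81; python3 - <<'E'
from h import *
t=imaging.read_camera("top");s=imaging.read_camera("side")
a=cv2.resize(t[135:210,325:425,::-1],(400,300),interpolation=cv2.INTER_CUBIC);b=cv2.resize(s[220:310,290:410,::-1],(400,300),interpolation=cv2.INTER_CUBIC)
cv2.imwrite("pics/a4.png",np.hstack([a,b]))
E
```

```text
go 584.5 -308.0 11.8 shift [-3.2 -2.  24. ] turn [ 0.001 -0.002  0.001] tcp [ 581.7 -305.6   35.8] q6 -0.45 t 11.1 F [-0.3  0.8  0.4]
```

View pics/a4.png

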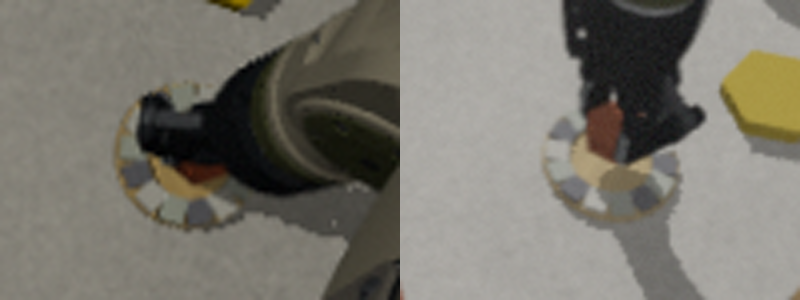

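Top crop: the gripper is over the medium trivet, with the tile edge at (205,172). Side crop: the tile hangs above the centre at (604,130). Lowering.

Request:
step_arm(
  moves=[
    [[-3,-2,7],[0,0,0],25],
    [[-3,-2,14],[0,0,0],25],
    [[-3,-2,19],[0,0,0],25],
    [[-3,-2,21],[0,0,0],25],
    [[-3,-2,22],[0,0,0],25],
    [[-3,-2,23],[0,0,0],25],
    [[-3,-2,23.8],[0,0,0],25],
    [[-3,-2,23.8],[0,0,0],25],
  ],
)

```text
clock: 11.83
tcp_pos: [0.5851, -0.3092, 0.0131]
orientation: [0.0, 0.078, 0.997, 0.0]
wrist_force: [-0.4, 0.4, -1.1]
finger_gap: 0.0367
grip_force: 40.2
```

```bash
python3 g.py 584.5 -308 11.8 81
```

```text
go 584.5 -308.0 11.8 shift [0.8 1.  1.3] turn [0. 0. 0.] tcp [ 585.1 -309.2   13.1] q6 -0.45 t 11.8 F [-0.4  0.4 -1.1]
```

Request:
step_arm(
  moves=[
    [[0,0.5,0.5],[0,0,0],25],
    [[0,0.5,1],[0,0,0],25],
    [[0,0.5,1.4],[0,0,0],25],
    [[0,0.5,1.4],[0,0,0],25],
  ],
)

```text
clock: 12.17
tcp_pos: [0.5853, -0.3087, 0.0119]
orientation: [0.0, 0.078, 0.997, -0.0]
wrist_force: [-0.4, 0.1, 0.3]
finger_gap: 0.0366
grip_force: 40.3
```

Request:
step_arm(
  moves=[
    [[0,0,0.3],[0,0,0],25],
    [[0,0,0.5],[0,0,0],25],
    [[0,0,0.5],[0,0,0],25],
  ],
)

```text
clock: 12.42
tcp_pos: [0.5853, -0.3087, 0.0118]
orientation: [0.0, 0.078, 0.997, -0.0]
wrist_force: [-1.4, 1.5, 5.5]
finger_gap: 0.0371
grip_force: 40.8
```

Request:
step_arm(
  moves=[
    [[0,0,0],[0,0,0],40],
    [[0,0,0],[0,0,0],50],
    [[0,0,0],[0,0,0],60],
    [[0,0,0],[0,0,0],60],
    [[0,0,0],[0,0,0],60],
    [[0,0,-15],[0,0,0],70],
    [[0,0,-40],[0,0,0],80],
    [[0,0,-60],[0,0,0],85],
  ],
)

```text
clock: 13.08
tcp_pos: [0.5848, -0.3084, 0.0715]
orientation: [-0.001, 0.078, 0.997, 0.0]
wrist_force: [0.0, 0.5, 0.4]
finger_gap: 0.0849
grip_force: 0.0
```

```bash
python3 g.py 414.5 180 75 74
```

```text
go 414.5 180.0 75.0 shift [244.5 455.8  -2.9] turn [ 0.001 -0.001  0.122] tcp [ 584.8 -308.4   71.5] q6 -0.45 t 13.1 F [0.  0.5 0.4]
```

Request:
step_arm(
  moves=[
    [[10,18,-3],[0,0,0.01],85],
    [[26,48,-3],[0,0,0.03],85],
    [[43,80,-3],[0,0,0.05],85],
    [[61,114,-3],[0,0,0.07],85],
    [[79,148,-3],[0,0,0.09],85],
    [[97,182,-3],[0,0,0.11],85],
    [[115,215,-3],[0,0,0.122],85],
    [[133,248,-3],[0,0,0.122],85],
  ],
)

```text
clock: 13.75
tcp_pos: [0.4918, -0.0414, 0.0743]
orientation: [0.0, 0.139, 0.99, 0.0]
wrist_force: [0.8, 1.4, 0.2]
finger_gap: 0.0853
grip_force: 0.0
```

```bash
python3 g.py 414.5 180 75 74
```

```text
go 414.5 180.0 75.0 shift [135.4 191.5  -0.8] turn [ 0.     0.001 -0.   ] tcp [491.8 -41.4  74.3] q6 0.03 t 13.8 F [0.8 1.4 0.2]
```

Request:
step_arm(
  moves=[
    [[20,28,0],[0,0,0],85],
    [[40,57,0],[0,0,0],85],
    [[60,85,0],[0,0,0],85],
    [[80,113,0],[0,0,0],85],
    [[100,141,0],[0,0,0],85],
    [[117,165,0],[0,0,0],85],
    [[128,181,0],[0,0,0],85],
    [[133,188,0],[0,0,0],85],
  ],
)

```text
clock: 14.42
tcp_pos: [0.4153, 0.1765, 0.0743]
orientation: [-0.0, 0.137, 0.991, 0.0]
wrist_force: [-1.0, 0.8, -0.4]
finger_gap: 0.0848
grip_force: 0.0
```

Request:
step_arm(
  moves=[
    [[0,0,10],[0,0,0],85],
    [[0,0,20],[0,0,0],85],
    [[0,0,20],[0,0,0],85],
    [[0,0,20],[0,0,0],85],
  ],
)

```text
clock: 14.75
tcp_pos: [0.4161, 0.1739, 0.0539]
orientation: [-0.001, 0.139, 0.99, -0.0]
wrist_force: [1.0, -0.0, -1.6]
finger_gap: 0.0855
grip_force: 0.0
```

```bash
python3 g.py 414.5 180 3.5 74; python3 - <<'E'
from h import *
t=imaging.read_camera("top");s=imaging.read_camera("side")
for n,im in(("top",t),("side",s)):
  for kind,z in (("red",.022),("wood",.008)):
    for c in blobs(im,kind,25):
        x,an,w0,w1,D=measure(n,c,z)
        if D<100 and 540<x[0]<700 and -360<x[1]<-20: print(n,kind,x.round(1),"ang %.0f w %.1f %.1f D %.1f"%(an,w0,w1,D))
a=cv2.resize(t[143:203,333:413,::-1],(400,300),interpolation=cv2.INTER_CUBIC);b=cv2.resize(t[130:190,250:330,::-1],(400,300),interpolation=cv2.INTER_CUBIC)
cv2.imwrite("pics/a5.png",np.hstack([a,b]))
E
```

```text
go 414.5 180.0 3.5 shift [ 3.2  5.4 50.4] turn [-0.001 -0.001 -0.   ] tcp [416.1 173.9  53.9] q6 0.50 t 14.8 F [ 1.  -0.  -1.6]
top red [ 585.8 -308.1] ang 22 w 36.5 39.8 D 37.2
top red [625.5 -94.3] ang 0 w 20.6 21.8 D 20.9
top wood [ 583.7 -307.6] ang 15 w 56.1 56.5 D 56.0
top wood [632.8 -92.8] ang -3 w 39.4 40.2 D 39.2
side red [ 584.5 -312. ] ang 18 w 39.1 41.5 D 39.2
side wood [ 586.3 -308. ] ang 28 w 50.5 51.9 D 50.4
```

View pics/a5.png

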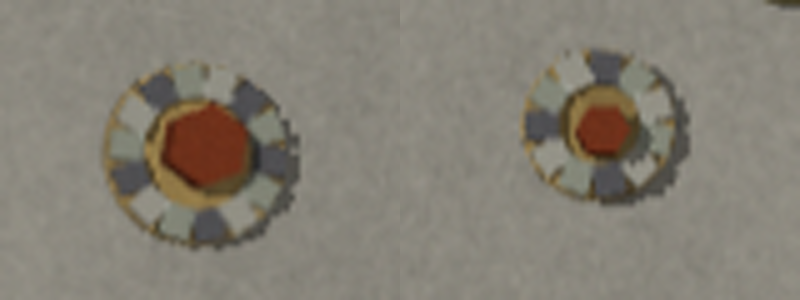

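Medium sits at (207,146) in its trivet, whose centre is (200,153), within about 2 mm. The small tile is still about 5 mm low. Now grasping the large one.

Request:
step_arm(
  moves=[
    [[3,5,10],[0,0,0],85],
    [[3,5,20],[0,0,0],85],
    [[3,5,27],[0,0,0],85],
    [[3,5,27],[0,0,0],85],
    [[3,5,27],[0,0,0],85],
    [[3,5,27],[0,0,0],85],
  ],
)

```text
clock: 15.35
tcp_pos: [0.4153, 0.1799, 0.0276]
orientation: [0.0, 0.139, 0.99, 0.0]
wrist_force: [0.5, 0.7, -0.0]
finger_gap: 0.085
grip_force: 0.0
```

```bash
python3 g.py 415 179.5 3.5 74
```

```text
go 415.0 179.5 3.5 shift [ 0.2 -0.5 24.1] turn [0.    0.001 0.   ] tcp [415.3 179.9  27.6] q6 0.51 t 15.3 F [ 0.5  0.7 -0. ]
```

Request:
step_arm(
  moves=[
    [[0,0,10],[0,0,0],85],
    [[0,0,20],[0,0,0],85],
    [[0,0,24],[0,0,0],85],
    [[0,0,24],[0,0,0],70],
    [[0,0,24],[0,0,0],58],
    [[0,0,24],[0,0,0],40],
    [[0,0,24],[0,0,0],40],
    [[0,0,24],[0,0,0],40],
  ],
)

```text
clock: 16.02
tcp_pos: [0.4156, 0.1802, 0.0041]
orientation: [0.001, 0.139, 0.99, 0.0]
wrist_force: [-0.3, -0.8, 6.4]
finger_gap: 0.0506
grip_force: 42.2
```

Request:
step_arm(
  moves=[
    [[0,0,0],[0,0,0],40],
    [[0,0,0],[0,0,0],40],
    [[0,0,0],[0,0,0],40],
    [[0,0,-10],[0,0,0],40],
    [[0,0,-30],[0,0,0],40],
    [[0,0,-50],[0,0,0],40],
    [[0,0,-65],[0,0,0],40],
    [[0,0,-70],[0,0,0],40],
  ],
)

```text
clock: 16.68
tcp_pos: [0.4165, 0.1804, 0.0755]
orientation: [0.002, 0.139, 0.99, 0.001]
wrist_force: [-0.1, -0.3, -1.1]
finger_gap: 0.0506
grip_force: 42.0
```

```bash
python3 g.py 556 310 75 74
```

```text
go 556.0 310.0 75.0 shift [-98.5 162.9   1.2] turn [0.002 0.003 0.   ] tcp [416.5 180.4  75.5] q6 0.51 t 16.7 F [-0.1 -0.3 -1.1]
```

Request:
step_arm(
  moves=[
    [[-7,11,0],[0,0,0],40],
    [[-21,35,0],[0,0,0],40],
    [[-37,61,0],[0,0,0],40],
    [[-53,88,0],[0,0,0],40],
    [[-69,114,0],[0,0,0],40],
    [[-84,139,0],[0,0,0],40],
    [[-94,156,0],[0,0,0],40],
    [[-98,163,0],[0,0,0],40],
  ],
)

```text
clock: 17.35
tcp_pos: [0.5559, 0.3116, 0.0722]
orientation: [0.0, 0.138, 0.99, 0.0]
wrist_force: [0.1, -0.1, -0.7]
finger_gap: 0.0509
grip_force: 41.9
```

Request:
step_arm(
  moves=[
    [[0,0,10],[0,0,0],40],
    [[0,0,20],[0,0,0],40],
    [[0,0,30],[0,0,0],40],
    [[0,0,38],[0,0,0],40],
    [[0,0,38],[0,0,0],40],
    [[0,0,38],[0,0,0],40],
    [[0,0,38],[0,0,0],40],
    [[0,0,38],[0,0,0],40],
  ],
)

```text
clock: 18.02
tcp_pos: [0.5544, 0.3098, 0.036]
orientation: [0.001, 0.139, 0.99, 0.0]
wrist_force: [-0.0, -0.2, -0.5]
finger_gap: 0.0511
grip_force: 41.9
```

```bash
python3 g.py 556 310 10.1 74
```

```text
go 556.0 310.0 10.1 shift [-1.4  0.7 25.9] turn [0.001 0.001 0.   ] tcp [554.4 309.8  36. ] q6 0.66 t 18.0 F [-0.  -0.2 -0.5]
```

Request:
step_arm(
  moves=[
    [[-1.4,0.7,8],[0,0,0],40],
    [[-1.4,0.7,16],[0,0,0],40],
    [[-1.4,0.7,21],[0,0,0],40],
    [[-1.4,0.7,23],[0,0,0],40],
    [[-1.4,0.7,24],[0,0,0],40],
    [[-1.4,0.7,25],[0,0,0],40],
    [[-1.4,0.7,25],[0,0,0],40],
    [[-1.4,0.7,25],[0,0,0],40],
  ],
)

```text
clock: 18.68
tcp_pos: [0.5559, 0.3102, 0.0104]
orientation: [0.0, 0.139, 0.99, 0.0]
wrist_force: [-0.4, -0.3, 0.0]
finger_gap: 0.0507
grip_force: 41.9
```

Request:
step_arm(
  moves=[
    [[0,0,0.4],[0,0,0],40],
    [[0,0,0.8],[0,0,0],40],
    [[0,0,0.8],[0,0,0],40],
    [[0,0,0.8],[0,0,0],40],
  ],
)

```text
clock: 19.02
tcp_pos: [0.556, 0.3103, 0.0101]
orientation: [0.001, 0.139, 0.99, 0.0]
wrist_force: [-1.9, -0.3, 5.2]
finger_gap: 0.0511
grip_force: 42.5
```

Request:
step_arm(
  moves=[
    [[0,0,0],[0,0,0],54],
    [[0,0,0],[0,0,0],60],
    [[0,0,0],[0,0,0],70],
    [[0,0,0],[0,0,0],75],
    [[0,0,0],[0,0,0],75],
    [[0,0,-15],[0,0,0],80],
    [[0,0,-40],[0,0,0],85],
    [[0,0,-65],[0,0,0],85],
  ],
)

```text
clock: 19.68
tcp_pos: [0.5544, 0.3096, 0.0738]
orientation: [-0.001, 0.139, 0.99, -0.001]
wrist_force: [0.3, 0.4, 0.6]
finger_gap: 0.0853
grip_force: 0.0
```

```bash
python3 g.py 361 -309 75 38
```

```text
go 361.0 -309.0 75.0 shift [  15.7 -648.     0. ] turn [-0.003 -0.002  0.629] tcp [554.4 309.6  73.8] q6 0.66 t 19.7 F [0.3 0.4 0.6]
```

Request:
step_arm(
  moves=[
    [[0,-15,0],[0,0,0],85],
    [[1,-45,0],[0,0,0],85],
    [[2,-80,0],[0,0,0],85],
    [[3,-118,0],[0,0,0],85],
    [[4,-156,0],[0,0,0],85],
    [[5,-194,0],[0,0,0],85],
    [[6,-232,0],[0,0,0],85],
    [[7,-270,0],[0,0,0],85],
  ],
)

```text
clock: 20.35
tcp_pos: [0.4737, 0.051, 0.0745]
orientation: [0.0, 0.139, 0.99, 0.0]
wrist_force: [0.4, -1.0, 0.3]
finger_gap: 0.0851
grip_force: 0.0
```

Request:
step_arm(
  moves=[
    [[1,-38,0],[0,0,0.08],85],
    [[2,-76,0],[0,0,0.16],85],
    [[3,-114,0],[0,0,0.24],85],
    [[4,-152,0],[0,0,0.32],85],
    [[5,-190,0],[0,0,0.4],85],
    [[6,-228,0],[0,0,0.48],85],
    [[7,-260,0],[0,0,0.56],85],
    [[7,-280,0],[0,0,0.629],85],
  ],
)

```text
clock: 21.02
tcp_pos: [0.3899, -0.2178, 0.0747]
orientation: [0.001, 0.441, 0.897, -0.0]
wrist_force: [-0.3, 0.5, 0.1]
finger_gap: 0.0853
grip_force: 0.0
```

```bash
python3 g.py 361 -309 75 38;  python3 - <<'E'
from h import *
t=imaging.read_camera("top");s=imaging.read_camera("side")
for n,im in(("top",t),("side",s)):
  for kind,z in (("red",.016),("red",.022),("wood",.008)):
    for c in blobs(im,kind,25):
        x,an,w0,w1,D=measure(n,c,z)
        if D<100 and (340<x[0]<380 and z==.016 and x[1]<-200 or 530<x[0]<600 and x[1]>200): print(n,kind,z,x.round(1),"ang %.0f w %.1f %.1f D %.1f"%(an,w0,w1,D))
a=cv2.resize(t[153:213,95:175,::-1],(400,300),interpolation=cv2.INTER_CUBIC);b=cv2.resize(s[220:370,200:400,::-1],(400,300),interpolation=cv2.INTER_CUBIC)
cv2.imwrite("pics/a6.png",np.hstack([a,b]))
E
```

```text
go 361.0 -309.0 75.0 shift [-54.6 -78.5  -0.2] turn [-0.     0.001 -0.007] tcp [ 389.9 -217.8   74.7] q6 0.23 t 21.0 F [-0.3  0.5  0.1]
top red 0.016 [554.8 308.9] ang 16 w 50.6 55.4 D 52.3
top red 0.022 [554.3 306.6] ang 16 w 50.3 55.0 D 51.9
top wood 0.008 [530.8 324.6] ang 26 w 30.9 32.9 D 23.2
top wood 0.008 [575.7 313.5] ang 16 w 48.8 51.4 D 42.2
side red 0.016 [ 360.5 -310.6] ang -22 w 65.1 71.8 D 67.6
side red 0.016 [557.  310.8] ang 18 w 51.5 54.1 D 51.7
side red 0.022 [553.8 304.5] ang 18 w 51.2 53.8 D 51.4
```

View pics/a6.png

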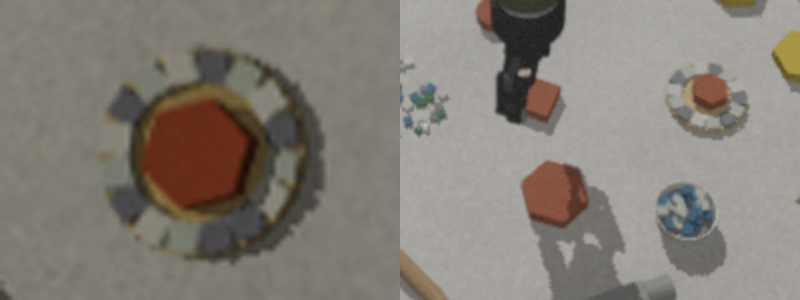

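The large tile sits at (197,153) in its trivet, whose centre is (203,153). After parallax that is centred to about 2 mm. The side crop shows the XL tile free at (555,193), so I'll move to it.

Request:
step_arm(
  moves=[
    [[-12,-18,0],[0,0,0],85],
    [[-28,-41,0],[0,0,0],85],
    [[-44,-63,0],[0,0,0],85],
    [[-52,-75,10],[0,0,-0.007],85],
    [[-54.5,-78.5,25],[0,0,-0.007],85],
    [[-54.5,-78.5,38],[0,0,-0.007],85],
    [[-54.5,-78.5,38],[0,0,-0.007],85],
    [[-54.5,-78.5,38],[0,0,-0.007],85],
  ],
)

```text
clock: 21.78
tcp_pos: [0.362, -0.3047, 0.0358]
orientation: [-0.001, 0.435, 0.901, 0.001]
wrist_force: [-0.3, -0.5, 0.1]
finger_gap: 0.0852
grip_force: 0.0
```

```bash
python3 g.py 361 -309.5 1 38
```

```text
go 361.0 -309.5 1.0 shift [-3.2 -3.8 34.8] turn [ 0.    -0.003  0.008] tcp [ 362.  -304.7   35.8] q6 0.03 t 21.8 F [-0.3 -0.5  0.1]
```

Request:
step_arm(
  moves=[
    [[-3,-3.5,8],[0,0,0.008],85],
    [[-3,-3.5,16],[0,0,0.008],85],
    [[-3,-3.5,16],[0,0,0.008],85],
    [[-3,-3.5,16],[0,0,0.008],85],
    [[-3,-3.5,16],[0,0,0.008],85],
  ],
)

```text
clock: 22.2
tcp_pos: [0.3616, -0.3105, 0.0205]
orientation: [-0.0, 0.439, 0.899, 0.0]
wrist_force: [-0.1, 1.3, 0.6]
finger_gap: 0.0849
grip_force: 0.0
```

```bash
python3 g.py 361 -309.5 1 38
```

```text
go 361.0 -309.5 1.0 shift [ 1.1  0.1 19.5] turn [ 0.    -0.    -0.001] tcp [ 361.6 -310.5   20.5] q6 0.03 t 22.2 F [-0.1  1.3  0.6]
```

Request:
step_arm(
  moves=[
    [[0.5,0,7],[0,0,0],85],
    [[0.5,0,14],[0,0,0],85],
    [[0.5,0,19.5],[0,0,0],85],
    [[0.5,0,19.5],[0,0,0],80],
    [[0.5,0,19.5],[0,0,0],70],
    [[0.5,0,19.5],[0,0,0],55],
    [[0.5,0,19.5],[0,0,0],55],
    [[0.5,0,19.5],[0,0,0],55],
  ],
  grip_force=50,
)

```text
clock: 22.87
tcp_pos: [0.3613, -0.3102, 0.0011]
orientation: [0.0, 0.439, 0.899, 0.0]
wrist_force: [-1.0, 0.6, 3.0]
finger_gap: 0.0644
grip_force: 55.6
```

Request:
step_arm(
  moves=[
    [[0,0,0],[0,0,0],55],
    [[0,0,0],[0,0,0],55],
    [[0,0,0],[0,0,0],55],
  ],
)

```text
clock: 23.12
tcp_pos: [0.3613, -0.3102, 0.0011]
orientation: [0.0, 0.439, 0.899, 0.0]
wrist_force: [-0.3, 2.5, 4.4]
finger_gap: 0.0643
grip_force: 55.9
```

Gripped. Lift and carry to the XL trivet at (642.5,85).

Request:
step_arm(
  moves=[
    [[0,0,-8],[0,0,0],55],
    [[0,0,-22],[0,0,0],55],
    [[0,0,-40],[0,0,0],55],
    [[0,0,-58],[0,0,0],55],
    [[0,0,-68],[0,0,0],55],
    [[0,0,-72],[0,0,0],55],
    [[0,0,-72],[0,0,0],55],
  ],
)

```text
clock: 23.7
tcp_pos: [0.3617, -0.311, 0.0738]
orientation: [0.001, 0.439, 0.899, -0.0]
wrist_force: [-0.2, -0.5, -0.7]
finger_gap: 0.0648
grip_force: 55.7
```

```bash
python3 g.py 642.5 85 73 38
```

```text
go 642.5 85.0 73.0 shift [1.398e+02 4.649e+02 4.000e-01] turn [-0.     0.002 -0.001] tcp [ 361.7 -311.    73.8] q6 0.03 t 23.7 F [-0.2 -0.5 -0.7]
```

Request:
step_arm(
  moves=[
    [[4,12,0],[0,0,0],55],
    [[11,38,0],[0,0,0],55],
    [[20,67,0],[0,0,0],55],
    [[29,97,0],[0,0,0],55],
    [[38,127,0],[0,0,0],55],
    [[47,157,0],[0,0,0],55],
    [[56,187,0],[0,0,0],55],
    [[65,217,0],[0,0,0],55],
  ],
)

```text
clock: 24.37
tcp_pos: [0.4923, -0.1239, 0.0716]
orientation: [-0.001, 0.439, 0.898, -0.0]
wrist_force: [0.6, -0.6, -0.5]
finger_gap: 0.0644
grip_force: 55.7
```

Request:
step_arm(
  moves=[
    [[9,30,0],[0,0,0],55],
    [[18,60,0],[0,0,0],55],
    [[27,90,0],[0,0,0],55],
    [[36,120,0],[0,0,0],55],
    [[45,150,0],[0,0,0],55],
    [[54,180,0],[0,0,0],55],
    [[63,210,0],[0,0,0],55],
    [[70,233,0],[0,0,0],55],
  ],
)

```text
clock: 25.03
tcp_pos: [0.6335, 0.075, 0.0711]
orientation: [-0.001, 0.438, 0.899, -0.0]
wrist_force: [-0.5, -0.3, -1.6]
finger_gap: 0.0642
grip_force: 55.7
```

Request:
step_arm(
  moves=[
    [[3,9,0],[0,0,0],55],
    [[4.5,14.5,8],[0,0,0],55],
    [[4.5,14.5,20],[0,0,0],55],
    [[4.5,14.5,32],[0,0,0],55],
    [[4.5,14.5,42],[0,0,0],55],
    [[4.5,14.5,42],[0,0,0],55],
    [[4.5,14.5,42],[0,0,0],55],
    [[4.5,14.5,42],[0,0,0],55],
  ],
)

```text
clock: 25.7
tcp_pos: [0.6416, 0.0845, 0.031]
orientation: [-0.0, 0.439, 0.898, -0.0]
wrist_force: [-0.1, 0.4, -1.6]
finger_gap: 0.0639
grip_force: 55.7
```

```bash
python3 g.py 642.5 85 7.1 38
```

```text
go 642.5 85.0 7.1 shift [-0.2  1.  23.9] turn [-0.    -0.    -0.002] tcp [641.6  84.5  31. ] q6 0.92 t 25.7 F [-0.1  0.4 -1.6]
```

Request:
step_arm(
  moves=[
    [[0,1,8],[0,0,0],55],
    [[0,1,15],[0,0,0],55],
    [[0,1,19],[0,0,0],55],
    [[0,1,21],[0,0,0],55],
    [[0,1,22],[0,0,0],55],
    [[0,1,23],[0,0,0],55],
    [[0,1,23],[0,0,0],55],
    [[0,1,23],[0,0,0],55],
  ],
)

```text
clock: 26.37
tcp_pos: [0.6428, 0.086, 0.0081]
orientation: [0.0, 0.439, 0.899, 0.0]
wrist_force: [0.6, 0.3, -1.7]
finger_gap: 0.0643
grip_force: 55.8
```

Request:
step_arm(
  moves=[
    [[0,0,0.4],[0,0,0],55],
    [[0,0,0.9],[0,0,0],55],
    [[0,0,0.9],[0,0,0],55],
    [[0,0,0.9],[0,0,0],55],
  ],
)

```text
clock: 26.7
tcp_pos: [0.6428, 0.0859, 0.0072]
orientation: [0.0, 0.439, 0.899, 0.0]
wrist_force: [1.3, -0.2, -1.0]
finger_gap: 0.0646
grip_force: 55.8
```

Request:
step_arm(
  moves=[
    [[0,0,0.3],[0,0,0],55],
    [[0,0,0.5],[0,0,0],55],
    [[0,0,0.5],[0,0,0],55],
  ],
)

```text
clock: 26.95
tcp_pos: [0.6428, 0.086, 0.0071]
orientation: [0.0, 0.439, 0.899, 0.0]
wrist_force: [-1.5, 0.4, 4.0]
finger_gap: 0.0642
grip_force: 56.3
```

Request:
step_arm(
  moves=[
    [[0,0,0],[0,0,0],68],
    [[0,0,0],[0,0,0],74],
    [[0,0,0],[0,0,0],80],
    [[0,0,0],[0,0,0],85],
    [[0,0,0],[0,0,0],85],
    [[0,0,-10],[0,0,0],85],
    [[0,0,-35],[0,0,0],85],
    [[0,0,-60],[0,0,0],85],
  ],
)

```text
clock: 27.62
tcp_pos: [0.6413, 0.0859, 0.0664]
orientation: [-0.001, 0.439, 0.899, -0.001]
wrist_force: [0.7, 0.6, -0.7]
finger_gap: 0.0848
grip_force: 0.0
```

```bash
python3 g.py 631.5 -95 65 0
```

```text
go 631.5 -95.0 65.0 shift [-136.7 -119.     1.4] turn [-0.003 -0.001  0.662] tcp [641.3  85.9  66.4] q6 0.92 t 27.6 F [ 0.7  0.6 -0.7]
```

Request:
step_arm(
  moves=[
    [[-10,-9,0],[0,0,0.08],85],
    [[-30,-26,0],[0,0,0.17],85],
    [[-52,-45,0],[0,0,0.26],85],
    [[-75,-65,0],[0,0,0.35],85],
    [[-97,-84,0],[0,0,0.44],85],
    [[-118,-103,0],[0,0,0.53],85],
    [[-131,-114,0],[0,0,0.61],85],
    [[-136.5,-119,0],[0,0,0.662],85],
  ],
)

```text
clock: 28.28
tcp_pos: [0.6328, -0.098, 0.0674]
orientation: [0.001, 0.71, 0.705, 0.0]
wrist_force: [-0.0, 0.7, 0.1]
finger_gap: 0.085
grip_force: 0.0
```

Request:
step_arm(
  moves=[
    [[0,0,10],[0,0,0],85],
    [[0,0,25],[0,0,0],75],
    [[0,0,32],[0,0,0],65],
    [[0,0,32],[0,0,0],60],
    [[0,0,32],[0,0,0],60],
    [[0,0,32],[0,0,0],60],
  ],
  grip_force=20,
)

```text
clock: 28.78
tcp_pos: [0.633, -0.0943, 0.0348]
orientation: [0.0, 0.707, 0.708, 0.0]
wrist_force: [0.1, -0.2, 0.0]
finger_gap: 0.0603
grip_force: 0.0
```

```bash
python3 g.py 631.5 -95 13.5 0
```

```text
go 631.5 -95.0 13.5 shift [-0.7 -1.5 21.3] turn [ 0.    -0.     0.001] tcp [633.  -94.3  34.8] q6 1.30 t 28.8 F [ 0.1 -0.2  0. ]
```

Request:
step_arm(
  moves=[
    [[-0.7,-1.2,8],[0,0,0],60],
    [[-0.7,-1.2,16],[0,0,0],60],
    [[-0.7,-1.2,20.8],[0,0,0],60],
    [[-0.7,-1.2,20.8],[0,0,0],60],
    [[-0.7,-1.2,20.8],[0,0,0],50],
    [[-0.7,-1.2,20.8],[0,0,0],40],
    [[-0.7,-1.2,20.8],[0,0,0],35],
    [[-0.7,-1.2,20.8],[0,0,0],30],
  ],
)

```text
clock: 29.45
tcp_pos: [0.6318, -0.0957, 0.0141]
orientation: [0.0, 0.707, 0.707, 0.0]
wrist_force: [0.1, -0.5, -0.4]
finger_gap: 0.0303
grip_force: 0.0
```

Request:
step_arm(
  moves=[
    [[0,0,0],[0,0,0],27],
    [[0,0,0],[0,0,0],25],
    [[0,0,0],[0,0,0],23],
    [[0,0,0],[0,0,0],22],
    [[0,0,0],[0,0,0],22],
    [[0,0,0],[0,0,0],22],
  ],
)

```text
clock: 29.95
tcp_pos: [0.6316, -0.0956, 0.014]
orientation: [0.0, 0.707, 0.707, 0.0]
wrist_force: [-0.7, -0.6, 2.8]
finger_gap: 0.0234
grip_force: 20.3
```

Gripped and centred along x. I'll release, then retreat back toward the base to clear the view.

Request:
step_arm(
  moves=[
    [[0,0,0],[0,0,0],26],
    [[0,0,0],[0,0,0],32],
    [[0,0,0],[0,0,0],45],
    [[0,0,0],[0,0,0],55],
    [[0,0,0],[0,0,0],55],
    [[0,0,-15],[0,0,0],60],
    [[0,0,-45],[0,0,0],60],
    [[0,0,-80],[0,0,0],60],
  ],
)

```text
clock: 30.62
tcp_pos: [0.6293, -0.095, 0.0919]
orientation: [-0.003, 0.707, 0.707, -0.001]
wrist_force: [0.9, -0.3, 0.3]
finger_gap: 0.0601
grip_force: 0.0
```

Request:
step_arm(
  moves=[
    [[0,-15,0],[0,0,0],60],
    [[0,-45,0],[0,0,0],60],
    [[0,-80,0],[0,0,0],60],
    [[0,-115,0],[0,0,0],60],
    [[0,-150,0],[0,0,0],60],
    [[0,-180,0],[0,0,0],60],
    [[0,-195,0],[0,0,0],60],
    [[0,-195,0],[0,0,0],60],
  ],
)

```text
clock: 31.28
tcp_pos: [0.4325, -0.0947, 0.0934]
orientation: [-0.001, 0.707, 0.707, -0.001]
wrist_force: [-0.4, 0.6, -0.4]
finger_gap: 0.06
grip_force: 0.0
```

```bash
python3 g.py 500 0 100;  python3 - <<'E'
from h import *
t=imaging.read_camera("top");s=imaging.read_camera("side")
for n,im in(("top",t),("side",s)):
  for kind,z in (("red",.022),("wood",.008)):
    for c in blobs(im,kind,25):
        x,an,w0,w1,D=measure(n,c,z)
        if D<100 and 530<x[0]<690 and abs(x[1])<370: print(n,kind,z,x.round(1),"ang %.0f w %.1f %.1f D %.1f"%(an,w0,w1,D))
cv2.imwrite("pics/a7.png",np.vstack([cv2.resize(t[110:210,100:420,::-1],(800,250),interpolation=cv2.INTER_CUBIC),cv2.resize(s[100:300,130:430,::-1],(525,350),interpolation=cv2.INTER_CUBIC)[:, :525].repeat(1,0) if 0 else np.pad(cv2.resize(s[100:300,130:430,::-1],(525,350),interpolation=cv2.INTER_CUBIC),((0,0),(0,275),(0,0)))]))
E
```

```text
go 500.0 0.0 100.0 shift [94.7 67.4 -6.7] turn [-0.003 -0.001 -0.   ] tcp [432.5 -94.7  93.4] q6 1.17 t 31.3 F [-0.4  0.6 -0.4]
top red 0.022 [554.1 306.6] ang 14 w 50.5 55.8 D 52.0
top red 0.022 [ 585.7 -307.7] ang 22 w 35.8 39.4 D 36.7
top red 0.022 [628.2 -94.2] ang 1 w 20.3 21.5 D 20.6
top red 0.022 [639.3  84.4] ang -23 w 62.6 70.0 D 65.1
top wood 0.008 [531.1 324.5] ang 26 w 32.0 33.9 D 24.2
top wood 0.008 [575.  313.9] ang 17 w 49.8 52.8 D 43.6
top wood 0.008 [ 583.7 -306. ] ang 27 w 54.5 55.9 D 54.1
top wood 0.008 [632.7 -92.7] ang -3 w 38.3 39.9 D 37.4
top wood 0.008 [644.   89.1] ang 10 w 83.8 87.1 D 83.4
side red 0.022 [ 584.6 -312.3] ang 18 w 38.6 41.9 D 39.2
side red 0.022 [628.  -97.5] ang 10 w 22.6 23.3 D 22.0
side red 0.022 [639.5  80.5] ang -25 w 65.8 70.9 D 66.6
side red 0.022 [554.1 305.4] ang 15 w 50.1 52.6 D 50.6
side wood 0.008 [ 586.5 -308.2] ang 28 w 50.2 51.8 D 50.2
side wood 0.008 [634.  -92.1] ang -10 w 33.3 34.2 D 32.9
side wood 0.008 [662.3  67.1] ang 8 w 50.3 53.3 D 37.2
```

View pics/a7.png

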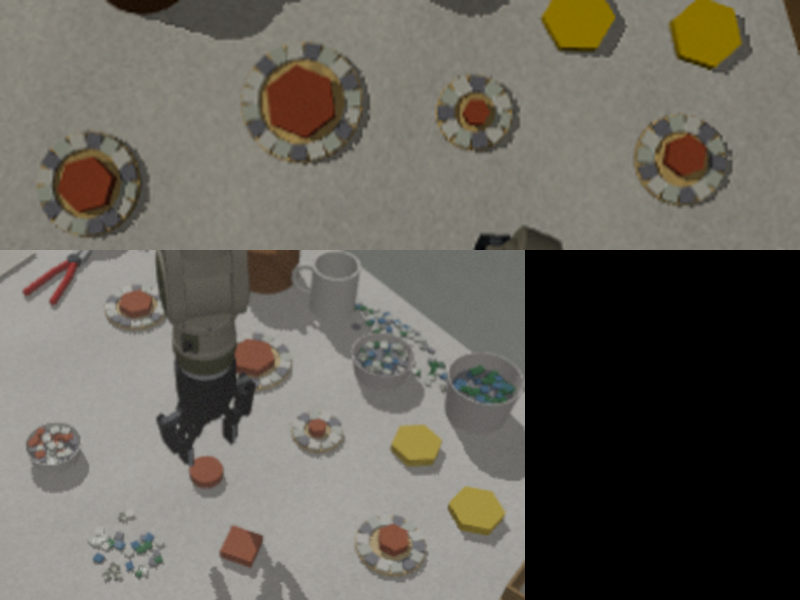

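All four hexagons lie flat in their bare centres. In the top half they are at large (86,184), extra large (302,101), small (477,112) and medium (686,155), each within about 3 mm of its trivet's centre. The circle and square are untouched and the gripper is clear.

```bash
python3 -c "
from workcell import env
print(env.hand_in())"
```

```text
the job is handed in; nothing more can be done
None
```

All four hexagonal tiles lie flat in their matching trivets, each within about 3 mm of centre by the camera images. The round and square tiles were left untouched, and the job was handed in at about 31 s; no verdict was returned.

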